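# Slide the stop plate out over the end of the ledge

## Robot

A 7-joint arm with a two-finger parallel gripper is mounted at the origin on the work surface. World frame = base frame: x ahead of the robot, y to its left, z up, the work surface at z = 0. Lengths are in m, angles in rad, forces in N, time in s.
With the tool pointing down it reaches from about 0.425 to 0.875 m from the base axis. Payload 4.7 kg.
Tool frame: the origin (TCP) lies at the very end of the fingers, on their centre line; the grasp point (between the pads) lies 19 mm behind it; z points along the fingers, y is the line along which they close (so a half turn about z gives the same grasp; the last joint's range is limited). The gripper opens to 87 mm and grips with 3 to 60 N. Pads are 19 mm wide; open, the fingers measure 117 mm over their backs; the gripper's body (75 mm by 190 mm) begins 51 mm behind the grasp point.
Start: joints at [-1.219, 0.321, -0.07, 1.45, 0.023, 1.371, -0.057], TCP at [0.215, 0.613, 0.223] pointing down, gripper open.
Joint ranges: [-2.86, 2.86], [-0.3, 2.09], [-1.38, 1.24], [0.06, 2.45], [-1.56, 4.7], [0.09, 2.05], [-2.69, 2.69]. Speed limits (rad/s): [2.57, 2.57, 3.14, 3.14, 3.14, 3.14, 3.14].

## Interface

Orientations are given as [roll, pitch, yaw] about the fixed x, y, z axes, in that order (R = Rz(yaw) Ry(pitch) Rx(roll)).
In Python, from rig import arm, vision gives the robot as it stands.
- The arm moves only by the shell command python3 -m inch 'ROWS' [OPENING]. ROWS is JSON, a list of rows, each a list of 2 entries, a list of its own where there are three numbers: the shift along the tool's x, y, z each as a share of 2 cm, from -1 to 1, then the turn about the tool's z as a share of 6 degrees, from -1 to 1. A call has 1 to 8 rows; each row shifts and turns the commanded pose from where the row before left it, along the tool's axes as they then stand; what a row does not reach is not made up. A row lasts 1/10 s, in which the tool goes at most 50 mm and 8.59 degrees, less where a joint would pass 70% of its speed; a pose out of reach is approached as far as the arm can. A call with a number of a shift or a turn outside -1 to 1 is refused whole. A call with a gripper value outside its range is refused whole. OPENING is the finger opening in mm, from 0 to 87, set as the call begins (- or left out, the last holds). The fingers move at their own pace and stop on an object; the grip force is fixed at half the most. Time passes only in rows, so rows that do not move let the fingers close. It gives the time, the measured TCP pose, the force, the opening and the grip force at its end, in the units of the state.
- arm.state(): the state, without advancing time (a new reading comes with each control period).
- vision.snapshot(name): name is "side" or "top"; returns (picture, depth): 480x640x3 uint8, red, green, blue; 480x640 float32, m along the optical axis (not along the pixel's ray), 0 where there is no reading.
- vision.camera_model(name): a dict with "intrinsics" (3x3 intrinsics, pixels), "cam_to_world" (4x4, takes a point from camera to world coordinates). Camera axes: x right, y up, looking along -z (the intrinsics and any distortion apply to the point x, -y, -z); pixel columns grow to the right and rows downward; lengths in m; the calibration is good to about 2 mm. A picture is of the moment at which its call begins. camera_model takes no time and is no camera call.
- arm.sign_off(): hands the job in; it is judged then, once.
The state is a dict: "time_s": time; "qpos": joint angles; "dq": joint speeds; "effort": joint torques, N m; "tool_pos": TCP position; "orientation": TCP orientation; "ft_force": force on the tool from outside, world axes, zero at the start; "wrist_torque": the same for the moment, N m; "finger_gap": finger opening in m; "gripper_force": force on a finger pad.
Only numpy, scipy, OpenCV 4.12 (cv2) and the standard library are available. Lean on these libraries where they do the work, as an engineer would, in place of code of your own. Each camera call takes 0.05 s, during which the arm holds its last target. There are 200 camera calls.

## Task

On the green ledge beside the bundling machine lies a thin steel stop plate, the long one with two slots, too flat to be picked up. With the fingertips push it square against the black fence and slide it along to whichever end of the ledge it is nearer, until about 40 mm of it sticks out past that end so that its edge can be taken hold of; it must stay lying flat, touching or all but touching the fence along its long side, and never be lifted. Leave the shorter cover plate with four holes and everything else where they are.

Things in the scene. Friction and masses are not known exactly. Their poses are not given: they have to be found in the camera images.
- stop_plate: the steel stop plate to push: loose, bare steel, 170 mm long (its y) x 90 mm (its x) x 6 mm thick, 0.5 to 0.85 kg, with two slots 50 x 9 mm across it, 50 mm either side of its middle. Origin at the centre of its underside, z up. Starts flat on the left or right half of the ledge, clear of the fence, up to 0.2 rad out of square. A push takes up to about 10 N; it stays where it is left
- ledge: the fixed ledge: 620 mm long (its y), 180 mm deep (its x), flat green top 60 mm above the bench, open at both ends (y = +310 and -310 mm in its frame) and on the robot's side. Origin on the bench below the centre of its top; x points away from the robot to the black steel fence along the far side: fence face at x = +90 mm, upper edge 18 mm above the green top
- cover_plate: bystander: loose plain steel cover plate with four small corner holes, 100 mm (its own y) x 80 mm x 6 mm, flat on the other half of the ledge, at least 90 mm from the stop plate; origin at the centre of its underside
- tape_roll: loose roll of purple packing tape lying flat on the bench on the robot's side of the ledge, 96 mm across, 18 mm high; origin at the centre of its underside
- spanner: loose spanner lying on the bench on the robot's side of the ledge, 170 mm long; origin below its middle
- bolt_jar: loose glass jar with a steel cap on the bench beyond the ledge, 66 mm across, 85 mm high; origin at the centre of its underside
- mug: loose white mug on the bench beyond the ledge, 80 mm across, 90 mm high; origin at the centre of its underside
- grease_tin: loose bare-metal tin on the bench off the right-hand (-y) end of the ledge, 72 mm across, 70 mm high; origin at the centre of its underside
- screwdriver: loose screwdriver, 190 mm long, lying on the bench on the robot's side of the ledge's left-hand part; origin below its middle
- wood_block: loose light timber block on the bench off the left-hand (+y) end of the ledge, 60 x 90 x 35 mm high; origin at the centre of its underside
Mind the look-alikes: they are no part of the job. Leave any brown or orange look-alike of the stop_plate alone.

How it is judged:
At the end, for the whole second after the job is handed in: The stop plate lies at rest and flat on the green top, sticking out 25 to 55 mm past the ledge's end, its long side along the fence (within 4 degrees, its middle within 10 mm of touching); the cover plate is within 15 mm of where it lay ((y of stop_plate in the frame of ledge between 0.25 and 0.28 m or y of stop_plate in the frame of ledge between -0.28 and -0.25 m) and x of stop_plate in the frame of ledge between 0.035 and 0.047 m and z of stop_plate in the frame of ledge between 0.056 and 0.064 m and angle between the y axis of stop_plate and the y axis of ledge, either way round below 0.07 rad and angle between stop_plate's own z axis and vertical below 0.03 rad and linear speed of stop_plate below 0.01 m/s and distance of cover_plate from where it was at the start of the episode below 0.015 m).
It fails at once if the stop plate is lifted more than 10 mm, tipped or dropped off the ledge (z of stop_plate in the frame of ledge above 0.07 m or z of stop_plate in the frame of ledge below 0.05 m or angle between stop_plate's own z axis and vertical above 0.15 rad).
It fails at once if the cover plate is shifted more than 15 mm (distance of cover_plate from where it was at the start of the episode above 0.015 m).
It fails at once if another thing on the bench is shifted more than 20 mm (distance of any of tape_roll, spanner, bolt_jar, mug, grease_tin, screwdriver, wood_block from where it was at the start of the episode above 0.02 m).
It also fails if it takes over 64 s, if anything falls off the work surface, if the arm or the gripper's body presses on something with over 40 N, if the wrist force passes 120 N, or if a joint passes its speed limit or range.

## Working session

There is one attempt and no reset: what is moved stays moved. The work goes in short steps, Python scripts to look and compute and a shell command to move; the robot and the scene stay as the last step left them, time stands still between calls to the robot, and variables do not carry over. Pictures are saved under pics/ and viewed, at most 10 in all, crops included, and the job is handed in when it is done.

```bash
mkdir -p pics; ls; python3 - <<'E'
from rig import arm, vision
import cv2,numpy as np
s=arm.state();print(s)
for n in("top","side"):
    p,d=vision.snapshot(n);cv2.imwrite(f"pics/{n}0.png",p[:,:,::-1]);np.save(f"pics/{n}0.npy",d)
    print(n,vision.camera_model(n))
E
```

```text
pics
{'time_s': 0.0, 'qpos': array([-1.2188893 ,  0.32181347, -0.0700344 ,  1.45166742,  0.02259779,
        1.3707736 , -0.05687484]), 'dq': array([ 0.0005336 , -0.00194042, -0.00079202,  0.0003034 ,  0.0008542 ,
       -0.00022686,  0.00070606]), 'effort': array([ 6.47969409e-04, -4.91300547e+01, -4.03643483e-01, -3.12522876e+01,
       -6.38059666e-02,  4.38025407e-02,  1.81812579e-04]), 'tool_pos': array([0.21531842, 0.61272673, 0.2214711 ]), 'orientation': array([-3.13971996e+00,  1.10621341e-04,  2.80379309e+00]), 'ft_force': array([ 0.09150536, -0.09019552,  0.01653793]), 'wrist_torque': array([-0.01237388, -0.02106216,  0.00785296]), 'gripper_force': 0.0, 'finger_gap': 0.08708859592269018}
top {'intrinsics': array([[572.76375105,   0.        , 320.66311823],
       [  0.        , 572.76375105, 237.66268053],
       [  0.        ,   0.        ,   1.        ]]), 'cam_to_world': array([[-0.01813095,  0.99817667, -0.05757255,  0.42620028],
       [-0.99966761, -0.01915338, -0.01725712, -0.07827459],
       [-0.01832836,  0.05724053,  0.99819216,  1.71642877],
       [ 0.        ,  0.        ,  0.        ,  1.        ]])}
side {'intrinsics': array([[512.14515254,   0.        , 317.8540737 ],
       [  0.        , 512.14515254, 249.07483114],
       [  0.        ,   0.        ,   1.        ]]), 'cam_to_world': array([[-0.9977645 ,  0.05918435, -0.03103565,  0.49881711],
       [-0.06487788, -0.74647752,  0.66224026,  1.00622817],
       [ 0.01602685,  0.66277335,  0.74864853,  1.27033333],
       [ 0.        ,  0.        ,  0.        ,  1.        ]])}
```

View pics/top0.png

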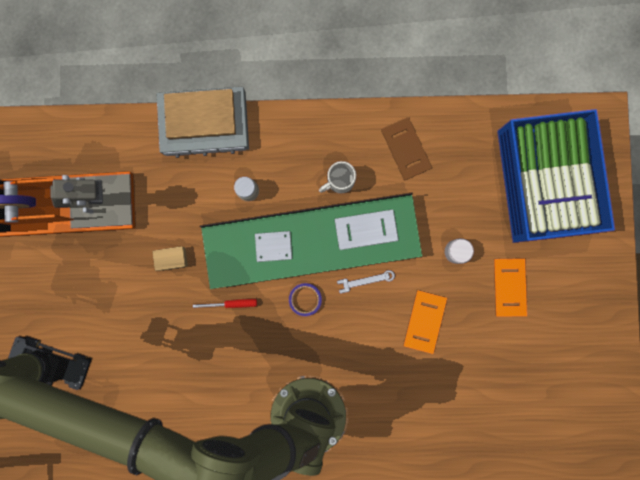

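View pics/side0.png

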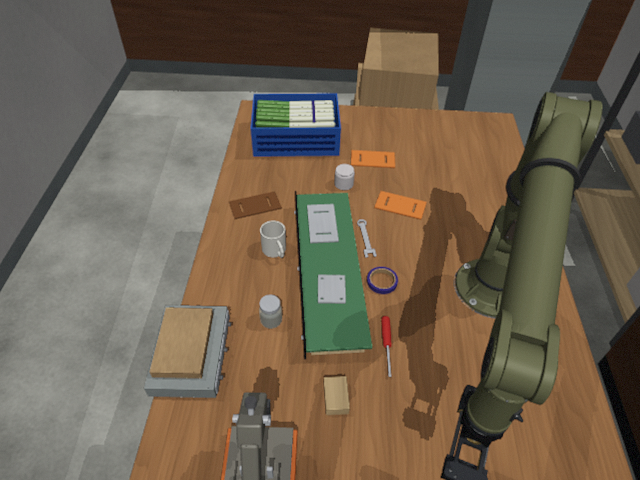

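Top view: the stop plate with two slots is at about (366,229) on the right half of the ledge. The cover plate is at (273,246), the fence runs (203,226)–(412,196), and the grease tin is at (460,250). Next I measure them in both views.

```bash
cat > h.py <<'E'
from rig import arm, vision
import cv2,numpy as np
def cloud(n,d):
    m=vision.camera_model(n);K=m["intrinsics"];T=m["cam_to_world"]
    v,u=np.mgrid[:480,:640]
    P=np.stack([(u-K[0,2])/K[0,0]*d,-(v-K[1,2])/K[1,1]*d,-d],-1)
    return P@T[:3,:3].T+T[:3,3]
def rect(X):  # centre, long axis unit, sizes of a top-down point set
    (c,s,a)=cv2.minAreaRect((X[:,:2]*1000).astype(np.float32)); 
    b=cv2.boxPoints((c,s,a))/1000; e=[b[1]-b[0],b[2]-b[1]]; e.sort(key=np.linalg.norm)
    l=e[1]/np.linalg.norm(e[1]); l=l*np.sign(l[1])
    return np.array(c)/1000,np.arctan2(-l[0],l[1]),np.array(s)/1000
def look(n,save=None):
    p,d=vision.snapshot(n); W=cloud(n,d)
    if save: cv2.imwrite(save,p[:,:,::-1])
    hsv=cv2.cvtColor(p,cv2.COLOR_RGB2HSV)
    g=((hsv[...,0]>55)&(hsv[...,0]<95)&(hsv[...,1]>70)&(abs(W[...,2]-.06)<.015)&(W[...,0]<.72)).astype(np.uint8)
    out={}
    k,L,st,_=cv2.connectedComponentsWithStats(g); i=1+st[1:,4].argmax(); out["ledge"]=W[L==i]
    hull=cv2.convexHull(np.argwhere(L==i)[:,::-1].astype(np.int32)); m=np.zeros_like(g); cv2.fillConvexPoly(m,hull,1)
    m=cv2.dilate(m,np.ones((25,25)))
    s=((hsv[...,1]<45)&(hsv[...,2]>110)&(m>0)&(abs(W[...,2]-.066)<.012)).astype(np.uint8)
    s=cv2.morphologyEx(s,cv2.MORPH_CLOSE,np.ones((3,3)))
    k,L,st,_=cv2.connectedComponentsWithStats(s)
    out["steel"]=[W[L==i] for i in range(1,k) if st[i,4]>150]
    return p,W,out
E
python3 - <<'E'
from h import *
np.set_printoptions(precision=4,suppress=True)
for n in("top","side"):
    p,W,o=look(n)
    print(n,"ledge",*rect(o["ledge"]),np.median(o["ledge"][:,2]))
    for X in o["steel"]: print("  steel",*rect(X),np.median(X[:,2]),len(X))
    # things standing above bench near ledge: grease tin etc
    m=((W[...,2]>.01)&(W[...,2]<.12)&(W[...,1]<0.4)&(W[...,1]>-.6)&(W[...,0]>.2)&(W[...,0]<.7)).astype(np.uint8)
    k,L,st,_=cv2.connectedComponentsWithStats(m)
    for i in range(1,k):
        if st[i,4]>60: X=W[L==i]; print("  obj",X.min(0),X.max(0),st[i,4])
E
```

```text
top ledge [ 0.512  -0.0205] 0.13555421 [0.1811 0.6189] 0.06142653505708706
  steel [ 0.5136 -0.1695] 0.13464224 [0.1488 0.2043] 0.06739146022525 1912
  steel [0.4913 0.0294] -0.14543758 [0.232  0.0977] 0.06706246041679931 1011
  obj [ 0.6681 -0.5999  0.0104] [ 0.7    -0.5942  0.1173] 70
  obj [ 0.6574 -0.1514  0.0102] [ 0.6996 -0.0471  0.0986] 217
  obj [0.6393 0.1351 0.0109] [0.6997 0.1967 0.0962] 457
  obj [ 0.3803 -0.3389  0.0102] [0.647  0.2981 0.0899] 13828
  obj [ 0.4437 -0.4829  0.0108] [ 0.5124 -0.4135  0.0845] 554
  obj [0.4422 0.3526 0.0104] [0.5067 0.3999 0.0455] 341
  obj [ 0.2933 -0.044   0.0102] [0.3909 0.0485 0.0306] 350
  obj [0.3229 0.1451 0.0105] [0.3494 0.3328 0.0362] 329
side ledge [ 0.5118 -0.0185] 0.13413216 [0.1806 0.6272] 0.05879253876861146
  steel [0.4997 0.3605] 0.07882409 [0.0999 1.2876] 0.064466731535887 1082
  steel [0.4797 0.5169] 0.044416957 [0.0816 0.976 ] 0.06444121706374073 795
  obj [ 0.6329 -0.5999  0.0101] [ 0.6999 -0.587   0.1187] 179
  obj [ 0.4431 -0.4859  0.01  ] [ 0.5139 -0.4053  0.0775] 408
  obj [ 0.3813 -0.3403  0.0101] [0.6482 0.3032 0.0845] 9715
  obj [ 0.6579 -0.1538  0.0102] [ 0.7    -0.0393  0.0946] 401
  obj [ 0.2961 -0.0463  0.0101] [0.3903 0.0548 0.0253] 310
  obj [0.6396 0.1407 0.0102] [0.6999 0.2066 0.0908] 607
  obj [0.3237 0.1451 0.0101] [0.3494 0.3361 0.0302] 322
  obj [0.4427 0.3562 0.0103] [0.5068 0.4    0.04  ] 337
```

```bash
cat >> h.py <<'E'
YAW=.135; C=np.array([.512,-.0195]); R=np.array([[np.cos(YAW),-np.sin(YAW)],[np.sin(YAW),np.cos(YAW)]])
def loc(x): return (np.asarray(x)-C)@R      # world -> ledge
def glob(x): return C+R@np.asarray(x)
E
sed -i 's/out\["steel"\]=\[W\[L==i\]/out["steel"]=[W[(L==i)\&(abs(W[...,2]-.066)<.006)]/' h.py
python3 - <<'E'
from h import *
np.set_printoptions(precision=4,suppress=True)
for n in("top","side"):
    p,W,o=look(n)
    for X in o["steel"]:
        c,a,s=rect(X); print(n,"steel",loc(c),a-YAW,s,np.median(X[:,2]),len(X))
    # fence points
    l=loc(W[...,:2]); f=W[...,2]; m=(f>.07)&(f<.085)&(abs(l[...,1])<.3)&(abs(l[...,0]-.095)<.02)
    print("fence x",np.percentile(l[m][:,0],[5,50,95]),m.sum())
    m=(abs(f-.06)<.006)&(abs(l[...,1])<.4)&(abs(l[...,0])<.12)
    print("ledge y ends",np.percentile(l[m&(abs(l[...,0])<.06)][:,1],[0.2,99.8]), "x",np.percentile(l[m&(abs(l[...,1])<.25)][:,0],[.2,99.8]))
print("tcp",loc(arm.state()["tool_pos"][:2]), "tin",loc([.478,-.447]))
E
```

```text
top steel [ 0.0091 -0.1643] 0.005246237 [0.0927 0.1731] 0.06689748878036095 1568
top steel [0.0025 0.109 ] -0.077763624 [0.0821 0.1033] 0.06665024655011109 843
fence x [0.0886 0.0914 0.0946] 483
ledge y ends [-0.3094  0.3082] x [-0.0906  0.0893]
side steel [ 0.0096 -0.164 ] 0.007626608 [0.0916 0.1822] 0.06478721552519784 952
side steel [0.001  0.1084] -0.07088994 [0.0807 0.1093] 0.0645646143926164 726
fence x [0.09   0.0928 0.0954] 299
ledge y ends [-0.3069  0.3126] x [-0.0898  0.0893]
tcp [-0.2087  0.6667] tin [-0.0912 -0.419 ]
```

The plate is 36 mm from the fence and nearly square, nearest the -y end (tin is at ledge (-0.09,-0.42), clear of the overhang). First I turn the tool so its y lies along the ledge, then travel high.

```bash
python3 -m inch '[[[0,0,0],-1],[[0,0,0],-1],[[0,0,0],-1],[[0,0,0],-1],[[0,0,0],-0.52],[[-0.5,-1,0],0],[[-0.5,-1,0],0],[[-0.5,-1,0],0]]'
python3 -m inch '[[[-0.5,-1,0],0],[[-0.5,-1,0],0],[[-0.5,-1,0],0],[[-0.5,-1,0],0],[[-0.5,-1,0],0],[[-0.5,-1,0],0],[[-0.5,-1,0],0],[[-0.5,-1,0],0]]'
python3 -c "
from h import *
s=arm.state();print(loc(s['tool_pos'][:2]),s['orientation'],s['qpos'])"
```

```text
time_s: 1.1
tool_pos: [0.2536, 0.5572, 0.2224]
orientation: [-3.141, 0.0, -3.006]
ft_force: [0.8, -0.7, -0.9]
finger_gap: 0.0869
gripper_force: 0.0
time_s: 1.9
tool_pos: [0.3546, 0.4093, 0.2227]
orientation: [3.141, 0.0, -3.006]
ft_force: [0.2, -0.3, 0.5]
finger_gap: 0.0872
gripper_force: 0.0
[-0.09824767  0.44611019] [ 3.14140224e+00  2.08122709e-04 -3.00605492e+00] [-9.08518108e-01  9.18039760e-02  2.72724723e-03  1.72305909e+00
 -2.49164824e-04  1.32644797e+00  8.00591948e-01]
```

```bash
python3 -m inch '[[[-0.4,-1,0],0],[[-0.4,-1,0],0],[[-0.4,-1,0],0],[[-0.4,-1,0],0],[[-0.4,-1,0],0],[[-0.4,-1,0],0],[[-0.4,-1,0],0],[[-0.4,-1,0],0]]'
python3 -m inch '[[[0,-1,0],0],[[0,-1,0],0],[[0,-1,0],0],[[0,-1,0],0],[[0,-1,0],0],[[0,-1,0],0],[[0,-1,0],0],[[0,-1,0],0]]'
python3 -m inch '[[[0,-1,0],0],[[0,-1,0],0],[[0,-1,0],0],[[0,-1,0],0],[[0,-1,0],0],[[0,-1,0],0],[[0,-1,0],0],[[0,-1,0],0]]'
python3 -m inch '[[[0,-1,0],0],[[0,-1,0],0],[[0,-1,0],0],[[0,-1,0],0],[[0,-1,0],0],[[0,-1,0],0],[[0,-0.5,0],0],[[0,0,0],0]]'
python3 -c "
from h import *
s=arm.state();print(loc(s['tool_pos'][:2]),s['orientation'],s['qpos'])"
```

```text
time_s: 2.7
tool_pos: [0.4395, 0.2595, 0.2227]
orientation: [3.141, 0.0, -3.006]
ft_force: [-0.1, 0.5, -0.1]
finger_gap: 0.0868
gripper_force: 0.0
time_s: 3.5
tool_pos: [0.4608, 0.1009, 0.2227]
orientation: [3.141, 0.0, -3.006]
ft_force: [0.5, 0.7, 0.1]
finger_gap: 0.0872
gripper_force: 0.0
time_s: 4.3
tool_pos: [0.4824, -0.0576, 0.2227]
orientation: [3.141, 0.0, -3.006]
ft_force: [0.0, -0.5, -0.5]
finger_gap: 0.087
gripper_force: 0.0
time_s: 5.1
tool_pos: [0.4998, -0.187, 0.2226]
orientation: [-3.141, -0.0, -3.009]
ft_force: [0.8, 0.1, -0.7]
finger_gap: 0.087
gripper_force: 0.0
[-0.03466993 -0.16432736] [-3.14110265e+00 -1.08900676e-04 -3.00872007e+00] [-0.29549289  0.07095359  0.63739705  1.76064889 -0.04302073  1.32398092
  2.05488016]
```

```bash
python3 -m inch '[[[0.85,0,1],0],[[0.85,0,1],0],[[0,0,1],0],[[0,0,1],0],[[0,0,1],0],[[0,0,1],0],[[0,0,0.5],0],[[0,0,0],0]]'
python3 -c "
from h import *
p,W,o=look('top','pics/a.png');cv2.imwrite('pics/ac.png',cv2.resize(p[170:310,190:470,::-1],None,fx=2.8,fy=2.8))
s=arm.state();print(loc(s['tool_pos'][:2]),s['tool_pos'],s['orientation'])"
```

```text
time_s: 5.9
tool_pos: [0.4654, -0.1889, 0.0914]
orientation: [3.14, -0.003, -3.005]
ft_force: [0.0, 0.3, -0.0]
finger_gap: 0.0871
gripper_force: 0.0
[-0.06822343 -0.16224732] [ 0.46623423 -0.18945329  0.09244833] [ 3.14111614e+00 -7.59215896e-04 -3.00519633e+00]
```

View pics/ac.png

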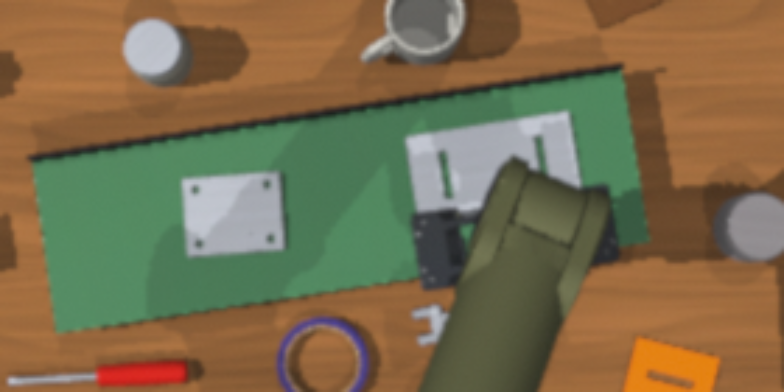

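The gripper (crop, about (515,240)) hangs parallel to the ledge and just on the robot's side of the stop plate. I lower the fingertips into the plate's thickness.

```bash
python3 -m inch '[[[0,0,0.6],0],[[0,0,0.5],0],[[0,0,0.2],0],[[0,0,0.1],0],[[0,0,0],0],[[0,0,0],0]]'
```

```text
time_s: 6.55
tool_pos: [0.4665, -0.1903, 0.0648]
orientation: [-3.141, 0.0, -3.006]
ft_force: [0.5, -0.2, 0.6]
finger_gap: 0.0873
gripper_force: 0.0
```

```bash
python3 -m inch '[[[0,0,0.1],0],[[0,0,0],0],[[0,0,0],0]]'; python3 -m inch '[[[-0.2,0,0],0],[[-0.2,0,0],0],[[-0.2,0,0],0],[[-0.2,0,0],0],[[-0.2,0,0],0],[[0,0,0],0]]'
```

```text
time_s: 6.85
tool_pos: [0.4664, -0.1902, 0.0626]
orientation: [3.142, 0.0, -3.006]
ft_force: [0.7, -0.1, 0.1]
finger_gap: 0.0868
gripper_force: 0.0
time_s: 7.45
tool_pos: [0.4866, -0.1874, 0.0625]
orientation: [-3.141, -0.0, -3.006]
ft_force: [0.2, 0.4, -1.3]
finger_gap: 0.0872
gripper_force: 0.0
```

```bash
python3 -m inch '[[[-0.15,0,0],0],[[-0.15,0,0],0],[[-0.15,0,0],0],[[-0.15,0,0],0],[[-0.15,0,0],0]]';python3 -m inch '[[[-0.15,0,0],0],[[-0.15,0,0],0]]'
python3 -c "
from h import *
p,W,o=look('side','pics/b.png');cv2.imwrite('pics/bc.png',cv2.resize(p[180:300,260:400,::-1],None,fx=4,fy=4))
s=arm.state();print(loc(s['tool_pos'][:2]))
for X in o['steel']:
        c,a,z=rect(X); print('steel',loc(c),a-YAW,z)
"
```

```text
time_s: 7.95
tool_pos: [0.5011, -0.1853, 0.0624]
orientation: [3.141, -0.0, -3.006]
ft_force: [-2.4, -0.3, -0.0]
finger_gap: 0.0865
gripper_force: 1.4
time_s: 8.15
tool_pos: [0.5072, -0.1844, 0.0624]
orientation: [3.141, -0.0, -3.006]
ft_force: [-2.2, -0.9, -0.5]
finger_gap: 0.0869
gripper_force: 1.2
[-0.02622476 -0.16278511]
steel [ 0.03038334 -0.16263894] 0.0018863231 [0.09084213 0.18263951]
steel [0.00118727 0.10965611] -0.07404305 [0.08067387 0.11122446]
```

View pics/bc.png

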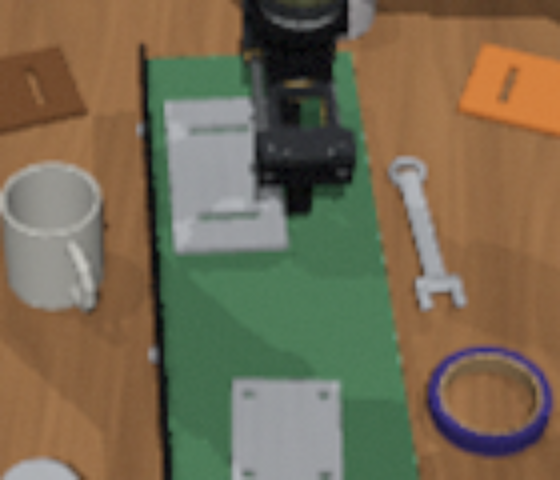

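The side crop shows the plate (about (225,175)) sliding square toward the fence, with roughly 15 mm left. I keep pushing until the force rises.

```bash
python3 -m inch '[[[-0.15,0,0],0],[[-0.15,0,0],0],[[-0.15,0,0],0],[[-0.15,0,0],0]]';python3 -m inch '[[[-0.1,0,0],0],[[0,0,0],0]]'
```

```text
time_s: 8.6
tool_pos: [0.5191, -0.1829, 0.0625]
orientation: [3.142, 0.0, -3.006]
ft_force: [-2.5, -0.4, -0.7]
finger_gap: 0.087
gripper_force: 1.2
time_s: 8.8
tool_pos: [0.5207, -0.1827, 0.0625]
orientation: [3.141, -0.001, -3.006]
ft_force: [-4.3, 0.4, 0.2]
finger_gap: 0.0873
gripper_force: 1.6
```

```bash
python3 -m inch '[[[-0.1,0,0],0],[[0,0,0],0]]';python3 -m inch '[[[-0.1,0,0],0],[[0,0,0],0]]'
python3 -c "
from h import *
for n in('side',):
  p,W,o=look(n)
  for X in o['steel']:
        c,a,z=rect(X); print('steel',loc(c),a-YAW,z)
s=arm.state();print(loc(s['tool_pos'][:2]))"
```

```text
time_s: 9.0
tool_pos: [0.5208, -0.1826, 0.0624]
orientation: [3.14, -0.004, -3.006]
ft_force: [-7.8, -0.0, 3.4]
finger_gap: 0.0873
gripper_force: 3.9
time_s: 9.2
tool_pos: [0.521, -0.1826, 0.0622]
orientation: [3.139, -0.007, -3.007]
ft_force: [-12.2, 0.3, 7.5]
finger_gap: 0.0874
gripper_force: 6.0
steel [ 0.04472336 -0.1619868 ] 0.0076580048 [0.08915907 0.17637572]
steel [0.00161213 0.10975525] -0.07047107 [0.0796152  0.11180096]
[-0.01306698 -0.16285631]
```

The force rise and side view (ledge x 0.0447) both say the plate is on the fence. I back off, rise, turn 90° and narrow the fingers to push on the end edge.

```bash
python3 -m inch '[[[0.5,0,0],0],[[0.8,0,0],0],[[0,0,-1],0],[[0,0,-1],0],[[0,0,-1],0],[[0,0,0],1],[[0,0,0],1],[[0,0,0],1]]' 40
python3 -m inch '[[[0,0,0],1],[[0,0,0],1],[[0,0,0],1],[[0,0,0],1],[[0,0,0],1],[[0,0,0],1],[[0,0,0],1],[[0,0,0],1]]'
python3 -m inch '[[[0,0,0],1],[[0,0,0],1],[[0,0,0],1],[[0,0,0],1],[[1,0.6,0],0],[[1,0.6,0],0],[[1,0.6,0],0],[[0,0,0],0]]'
python3 -c "
from h import *
s=arm.state();print(loc(s['tool_pos'][:2]),s['orientation'],1.706)"
```

```text
time_s: 10.05
tool_pos: [0.5007, -0.1856, 0.1236]
orientation: [3.141, 0.005, 2.959]
ft_force: [0.3, 0.2, 0.4]
finger_gap: 0.0413
gripper_force: 0.0
time_s: 10.85
tool_pos: [0.5006, -0.1857, 0.1233]
orientation: [3.138, 0.002, 2.121]
ft_force: [-0.5, 0.2, -1.2]
finger_gap: 0.0398
gripper_force: 0.0
time_s: 11.65
tool_pos: [0.5294, -0.1172, 0.1231]
orientation: [3.137, -0.001, 1.712]
ft_force: [-0.1, 0.2, -1.2]
finger_gap: 0.0399
gripper_force: 0.0
[ 0.00408591 -0.09915376] [ 3.13725062e+00 -1.09564934e-03  1.71238005e+00] 1.706
```

```bash
python3 -m inch '[[[1,0.65,0],0.05],[[1,0.6,0],0],[[0.95,0.6,0],0],[[0,0,1],0],[[0,0,1],0],[[0,0,0.5],0],[[0,0,0],0]]'
python3 -c "
from h import *
p,W,o=look('side','pics/c.png');cv2.imwrite('pics/cc.png',cv2.resize(p[180:300,260:400,::-1],None,fx=4,fy=4))
s=arm.state();print(loc(s['tool_pos'][:2]),s['orientation'],1.706)"
```

```text
time_s: 12.35
tool_pos: [0.5547, -0.0586, 0.0716]
orientation: [-3.14, 0.0, 1.7]
ft_force: [0.1, -0.0, -0.2]
finger_gap: 0.0401
gripper_force: 0.0
[ 0.03779479 -0.04470445] [3.14145377e+00 2.87369184e-04 1.70022392e+00] 1.706
```

View pics/cc.png

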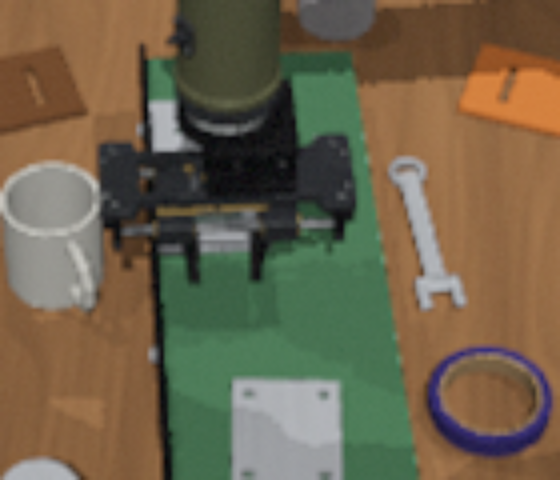

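Both fingertips (crop (193,280) and (257,280)) stand on the green just beyond the plate's +y edge, clear of the fence. I lower and push toward -y.

```bash
python3 -m inch '[[[0,0,0.35],-0.05],[[0,0,0.1],0],[[0,0,0],0],[[-0.3,0,0],0],[[-0.3,0,0],0],[[-0.3,0,0],0],[[-0.3,0,0],0],[[-0.3,0,0],0]]'
python3 -m inch '[[[-0.3,0,0],0],[[-0.3,0,0],0],[[-0.3,0,0],0],[[-0.3,0,0],0],[[-0.3,0,0],0]]'
python3 -c "
from h import *
p,W,o=look('side','pics/d.png')
s=arm.state();print(loc(s['tool_pos'][:2]),s['orientation'])
p,W,o=look('top','pics/dt.png')
for X in o['steel']:
        c,a,z=rect(X); print('steel',loc(c),a-YAW,z)"
```

```text
time_s: 13.2
tool_pos: [0.5595, -0.0867, 0.0637]
orientation: [-3.141, -0.003, 1.707]
ft_force: [-1.7, 4.1, 2.5]
finger_gap: 0.0402
gripper_force: 2.3
time_s: 13.7
tool_pos: [0.5637, -0.1179, 0.0636]
orientation: [3.141, -0.0, 1.706]
ft_force: [-0.3, 4.1, 2.3]
finger_gap: 0.0402
gripper_force: 2.2
[ 0.03783612 -0.10619532] [3.14110997e+00 1.55061754e-03 1.70516433e+00]
steel [0.00254106 0.10881246] -0.07609235 [0.0822552  0.10263482]
```

```bash
python3 -c "
import cv2
a=cv2.imread('pics/d.png')[170:290,260:400];b=cv2.imread('pics/dt.png')[170:310,330:470]
import numpy as np
cv2.imwrite('pics/dd.png',np.hstack([cv2.resize(a,(420,360)),cv2.resize(b,(360,360))]))"
```

```text
(no output)
```

View pics/dd.png

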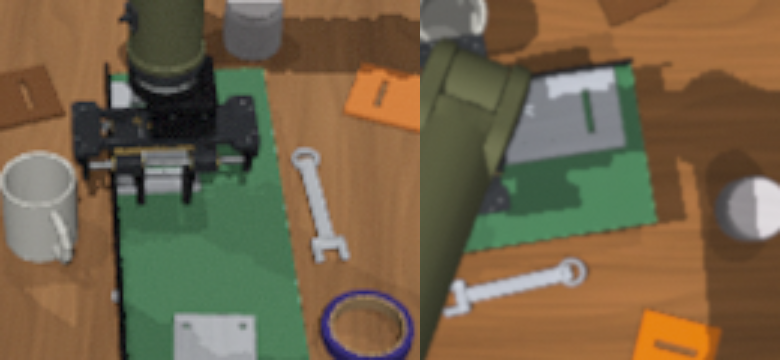

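The plate slides squarely along the fence, its leading edge now about 10–20 mm short of the ledge end (right view (620,110)). I continue.

```bash
python3 -m inch '[[[-0.3,0,0],0],[[-0.3,0,0],0],[[-0.3,0,0],0],[[-0.3,0,0],0],[[-0.3,0,0],0],[[-0.3,0,0],0],[[-0.3,0,0],0],[[0,0,0],0]]'
python3 -c "
from h import *
s=arm.state();print(loc(s['tool_pos'][:2]),s['orientation'])
p,W,o=look('top','pics/e.png')
l=loc(W[...,:2]); hsv=cv2.cvtColor(p,cv2.COLOR_RGB2HSV)
m=(abs(W[...,2]-.066)<.005)&(hsv[...,1]<60)&(l[...,1]<-.27)&(l[...,1]>-.38)&(abs(l[...,0]-.045)<.06)
q=l[m];print(len(q),np.percentile(q,[1,50,99],axis=0))"
```

```text
time_s: 14.6
tool_pos: [0.5693, -0.1612, 0.0636]
orientation: [3.141, 0.002, 1.705]
ft_force: [0.5, 0.9, 0.8]
finger_gap: 0.0396
gripper_force: 0.1
[ 0.03766689 -0.1481028 ] [3.14137520e+00 1.99193142e-03 1.70482251e+00]
489 [[-0.0021083  -0.33029663]
 [ 0.04295915 -0.30065396]
 [ 0.08827118 -0.27056364]]
```

The leading edge is at ledge y -0.331, matching the finger position, so 19 mm more is needed.

```bash
python3 -m inch '[[[-0.25,0,0],0],[[-0.25,0,0],0],[[-0.25,0,0],0],[[-0.2,0,0],0],[[0,0,0],0],[[0,0,0],0]]'
python3 -m inch '[[[0.5,0,0],0],[[0.5,0,0],0],[[0.5,0,0],0],[[0,0,-1],0],[[0,0,-1],0],[[0,0,-1],0],[[0,0,-1],0],[[0,0,-1],0]]'
python3 -m inch '[[[1,0,0],0],[[1,0,0],0],[[1,0,0],0],[[1,0,0],0],[[1,0,0],0],[[1,0,0],0],[[1,0,0],0],[[0,0,0],0]]'
python3 -c "
from h import *
s=arm.state();print(loc(s['tool_pos'][:2]))
for n in('top','side'):
  p,W,o=look(n,'pics/f%s.png'%n)
  for X in o['steel']:
        c,a,z=rect(X); print(n,'steel',loc(c),a-YAW,z)
a=cv2.imread('pics/fside.png')[150:310,240:420];b=cv2.imread('pics/ftop.png')[170:310,330:470]
cv2.imwrite('pics/ff.png',np.hstack([cv2.resize(a,(420,373)),cv2.resize(b,(373,373))]))"
```

```text
time_s: 15.25
tool_pos: [0.5718, -0.1793, 0.0636]
orientation: [3.141, 0.002, 1.706]
ft_force: [0.8, -0.4, 0.0]
finger_gap: 0.04
gripper_force: 0.0
time_s: 16.05
tool_pos: [0.5677, -0.147, 0.1644]
orientation: [3.141, -0.0, 1.708]
ft_force: [-0.1, -0.1, -0.3]
finger_gap: 0.0399
gripper_force: 0.0
time_s: 16.85
tool_pos: [0.5484, -0.0049, 0.1634]
orientation: [3.142, -0.002, 1.713]
ft_force: [-0.5, -0.0, -0.4]
finger_gap: 0.0401
gripper_force: 0.0
[0.03803536 0.00954578]
top steel [ 0.04357256 -0.26377913] -0.0077694952 [0.08985226 0.17144997]
side steel [0.00112769 0.10965303] -0.071042456 [0.08061436 0.11072526]
```

View pics/ff.png

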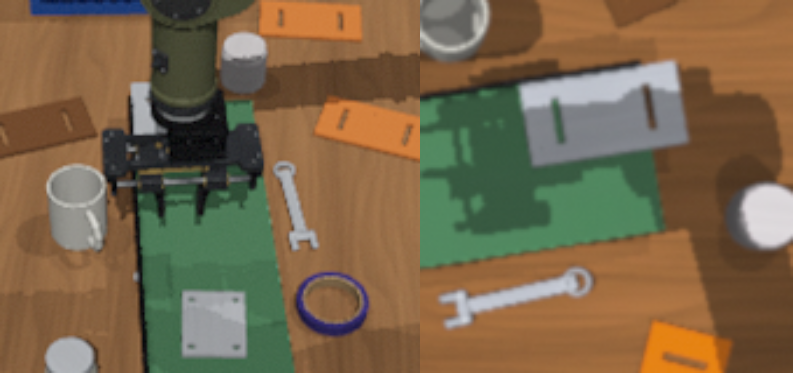

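The plate overhangs the ledge's right-hand end (right view, edge at (680,100)), flat along the fence. It measures y -0.264, x 0.0436 and angle -0.008, and the cover plate has not moved.

```bash
python3 -c "
from rig import arm
print(arm.sign_off())"
```

```text
the job is handed in; nothing more can be done
None
```

I pushed the stop plate against the fence and slid it to the ledge's right-hand (-y) end. By the cameras it sticks out about 39 mm there, flat and square to within 0.01 rad, with the cover plate where it was. The job was handed in at about 17 s, and no verdict was shown.

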